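# Close up the fittings case: flap down, then lid shut

### The job

Close up the blue fittings case, pushing with the fingers only: first push the upright yellow flap down until it lies flat over the couplings, and only then swing the blue lid over and push it fully shut. Do not pick up anything or shove the case along the bench, leave the contents and the things around it where they lie, and finish clear of everything.

Things in the scene. Friction and masses are not known exactly. Their poses are not given: they have to be found in the camera images.
- case: open blue steel case, loose on the bench, 2.4 to 3.9 kg, about 140 (x) x 230 (y) x 77 high mm when shut, turned up to 0.55 rad. Origin: centre of its underside; +x to the lid hinge at the back, away from the robot; +y to the side with the flap hinge (robot's left); z up. Walls 4 mm thick, rim at z = 70 mm, inner floor at z = 6 mm; a partition at y = 33 mm makes a left (+y) and a right compartment
- flap (a joint): hinge of the yellow flap, rad: 0 = folded down flat, 1.57 = straight up; starts between 1.35 and 1.6, stops at 1.7. It folds from upright towards the case's -y. The hinge is stiff: the flap stays at any angle, and about 1 N at the free edge moves it
- flap_hinge (a point): point on the flap's hinge line, which runs along the case's x; at case x = 0, y = +100, z = 62 mm
- flap_edge (a point): middle of the flap's free edge: its top when upright, about 127 mm above the bench. The flap is a plate 60 mm wide (case x from -45 to +15 mm, between two fixed steel ledges at its folded height), 65 mm from hinge line to free edge, 4 mm thick; folded down, its upper face (the outer, +y face when it stands) lies 4 mm above the hinge line and 4 mm below the rim, with low ribs 1.5 mm higher
- lid (a joint): hinge of the blue lid, rad: 0 = fully shut, 1.57 = straight up; starts between 1.5 and 1.7, stops at 1.85. It swings up and over towards the case's -x, the robot. The hinge is stiff: the lid stays at any angle, and about 2 N at the free edge moves it from upright, less farther down. It cannot pass an upright flap
- lid_hinge (a point): middle of the lid's hinge line, which runs along the case's y; at case x = +67, y = 0, z = 71 mm
- lid_edge (a point): middle of the lid's free edge on the outer face: its top when open, about 207 mm above the bench. The lid is a plate 230 mm wide, 137 mm from hinge line to free edge, with a 14 mm skirt inside along three edges; its outer face (upper when shut, facing away from the robot when open) lies 5 mm beyond the hinge line, with two ribs 2 mm higher at 60 mm either side of the middle
- coupling_a: bystander: light grey hose coupling, 30x34x24 mm, loose in the left compartment of the case, under where the flap folds to. Origin: centre of its underside
- coupling_b: bystander: light grey hose coupling, 29x33x24 mm, loose in the left compartment of the case, under where the flap folds to. Origin: centre of its underside
- case_bolt: bystander: grey bolt, 29x72x26 mm, loose in the right compartment of the case. Origin: centre of its underside
- angle_offcut: bystander: grey angle-iron offcut, 32x110x32 mm, at the front right of the bench. Origin: centre of its underside
- nut_m20: bystander: grey hexagon nut, 30x34x16 mm, just in front of the case. Origin: centre of its underside
- tape_roll: bystander: small roll of black tape lying flat, 53x51x19 mm, just in front of the case. Origin: centre of its underside
- pliers_1: bystander: pliers with red handles, 66x187x16 mm, lying beside the case to its left or right. Origin: centre of its underside
- magnet_square: bystander: red flat triangular welding magnet, 95x95x15 mm, at the front left of the bench. Origin: centre of its underside
- spanner_17: bystander: bright steel spanner, 33x205x8 mm, lying beside the case to its left or right. Origin: centre of its underside

How it is judged:
On the way, in this order (a step that is already met when the one before it is completed fails the run):
1. the flap lies flat while the lid still stands open (value of joint flap below 0.08 rad and value of joint lid above 1 rad), for 0.2 s.
2. the lid is fully shut (value of joint lid below 0.05 rad), for 0.2 s.
At the end, for the whole second after the job is handed in: The flap is folded flat (joint under 0.08 rad) and the lid shut over it (under 0.05 rad); the case stands level and at rest, within 20 mm of where it was, with couplings and bolt lying inside it; the bystanders on the bench are within 30 mm of where they were (value of joint flap below 0.08 rad and value of joint lid below 0.05 rad and linear speed of case below 0.02 m/s and angle between case's own z axis and vertical below 0.03 rad and distance of case from where it was at the start of the episode below 0.02 m and x of coupling_a in the frame of case between -0.06 and 0.06 m and y of coupling_a in the frame of case between -0.107 and 0.107 m and z of each of coupling_a, coupling_b, case_bolt in the frame of case below 0.035 m and x of coupling_b in the frame of case between -0.06 and 0.06 m and y of coupling_b in the frame of case between -0.107 and 0.107 m and x of case_bolt in the frame of case between -0.06 and 0.06 m and y of case_bolt in the frame of case between -0.107 and 0.107 m and distance of each of angle_offcut, nut_m20, tape_roll from where it was at the start of the episode below 0.03 m); the robot touches nothing.
It fails at once if the arm or the gripper body, not the fingers, pushes on the case, flap or lid with over 10 N (contact force between the arm and case above 10 N).
It fails at once if the lid is brought down over a flap that is not yet folded (value of joint lid below 0.9 rad and value of joint flap above 0.3 rad).
It fails at once if the case is lifted, tipped or shoved more than 20 mm (height (world z) of case above 0.015 m or angle between case's own z axis and vertical above 0.15 rad or distance of case from where it was at the start of the episode above 0.02 m).
It fails at once if a coupling or the bolt is lifted out of its place in the case (z of any of coupling_a, coupling_b, case_bolt in the frame of case above 0.05 m).
It fails at once if a bystander on the bench is picked up or knocked more than 30 mm (distance of any of angle_offcut, nut_m20, tape_roll from where it was at the start of the episode above 0.03 m).
It also fails if it takes over 54 s, if anything falls off the work surface, if the arm or the gripper's body presses on something with over 40 N, if the wrist force passes 120 N, or if a joint passes its speed limit or range.

### The arm

A 6-joint arm with a two-finger parallel gripper is mounted at the origin on a cart in front of the work surface, level with it; the furniture and walls round the work are solid. World frame = base frame: x ahead of the robot, y to its left, z up, the work surface at z = 0. Lengths are in m, angles in rad, forces in N, time in s.
With the tool pointing down it reaches from about 0.3 to 0.775 m from the base axis. Payload 14.6 kg.
Tool frame: the origin (TCP) lies where the fingers leave the gripper's body, on its centre line; the fingertips stand 97 mm ahead of it and the grasp point (between the pads) lies 78 mm ahead of it (ctrl.finger_overhang is the distance from the TCP to the fingertips, in m); z points along the fingers, y is the direction in which the jaws open and shut (so a half turn about z gives the same grasp; the last joint's range is limited). The gripper opens to 94 mm and grips with 3 to 60 N. Pads are 16 mm wide; open, the fingers measure 119 mm over their backs; the gripper's body (75 mm by 177 mm) begins 78 mm behind the grasp point.
Start: joints at [-0.067, 0.3, 1.521, -0, 1.321, -0.067], TCP at [0.55, -0, 0.303] pointing down, gripper open.
Joint ranges: [-3.03, 3.03], [-0.79, 2.21], [0.23, 2.52], [-1.04, 4.18], [0, 3.07], [-2.55, 2.55]. Speed limits (rad/s): [2.22, 2.22, 2.57, 3.14, 3.14, 3.14].

### API

Orientations are given as [roll, pitch, yaw] about the fixed x, y, z axes, in that order (R = Rz(yaw) Ry(pitch) Rx(roll)).
In Python, from station import ctrl, imaging, hand_in gives the robot as it stands.
- The arm moves only by the shell command python3 -m pendant 'ROWS' [FORCE]. ROWS is JSON, a list of rows, each a list of 7 numbers: the shift along the tool's x, y, z normalised to -1 to 1, where 1 is 120 mm, then the turn, a rotation vector about the tool's x, y, z normalised to -1 to 1, where 1 is 30 degrees, then the closure, from -1 (fully open) to 1 (shut). A call has 1 to 10 rows; each row shifts and turns the commanded pose from where the row before left it, along the tool's axes as they then stand; what a row does not reach is not made up. A row lasts 1/12 s, in which the tool goes at most 41.7 mm and 7.16 degrees, less where a joint would pass 70% of its speed; a pose out of reach is approached as far as the arm can. A call with a number of a shift or a turn outside -1 to 1 is refused whole. A call with a gripper value outside its range is refused whole. The fingers move at their own pace and stop on an object; FORCE is the grip in N (left out, the last holds). Time passes only in rows, so rows that do not move let the fingers close. It gives the time, the measured TCP pose, the force and the opening at its end, in the units of the state.
- ctrl.get_obs(): the state, without advancing time (a new reading comes with each control period).
- imaging.camera(name): name is "scene" or "side" or "wrist"; returns a dict with "image" (384x512x3 uint8, red, green, blue), "mtx" (3x3 intrinsics, pixels), "rvec" (rotation vector, rad) and "tvec" (3), from world to camera coordinates, as OpenCV has them. Camera axes: x right, y down, z forward; pixel columns grow to the right and rows downward; lengths in m; the calibration is good to about 2 mm. A picture is of the moment at which its call begins. There is no depth.
- hand_in(): hands the job in, once; it reports no verdict.
The state is a dict: "time_s": time; "qpos": joint angles; "joint_vel": joint speeds; "tau": joint torques, N m; "ee_pos": TCP position; "eef_rot": TCP orientation; "force": force on the tool from outside, world axes, zero at the start; "moment": the same for the moment, N m; "grip_width": finger opening in m.
Only numpy, scipy, OpenCV 4.12 (cv2) and the standard library are available. Lean on these libraries where they do the work, as an engineer would, in place of code of your own. Each camera call takes 0.05 s, during which the arm holds its last target.

## Working session

There is one attempt and no reset: what is moved stays moved. The work goes in short steps, Python scripts to look and compute and a shell command to move; the robot and the scene stay as the last step left them, time stands still between calls to the robot, and variables do not carry over. Pictures are saved under pics/ and viewed, and the job is handed in when it is done.

```bash
mkdir -p pics; ls
python3 - <<'E'
from station import ctrl, imaging
import cv2
print(ctrl.get_obs(), ctrl.finger_overhang)
for n in ["scene","side","wrist"]:
    c=imaging.camera(n)
    cv2.imwrite(f"pics/{n}0.png",c["image"][:,:,::-1])
    print(n,c["mtx"].tolist(),c["rvec"],c["tvec"])
E
```

```text
pics
{'time_s': 0.0, 'qpos': array([-6.65901390e-02,  3.00461070e-01,  1.52159305e+00,  7.48213320e-06,
        1.32069433e+00, -6.66086175e-02]), 'joint_vel': array([-0.00026465,  0.00102533, -0.00105385, -0.0007878 ,  0.00099452,
       -0.00085992]), 'tau': array([-1.53750298e-03, -5.31805658e+01, -3.52735734e+01,  7.07558286e-02,
        2.43994006e-02, -4.79655944e-05]), 'ee_pos': array([5.49845666e-01, 1.40425231e-05, 3.02086705e-01]), 'eef_rot': array([-3.14043990e+00, -8.41601294e-05,  1.57081290e+00]), 'force': array([ 0.16379707, -0.02975289,  0.35429137]), 'moment': array([ 0.00035973,  0.0310735 , -0.0415021 ]), 'grip_width': 0.0940157382522553} 0.0972
scene [[491.2013744574072, 0.0, 259.02620831543766], [0.0, 491.2013744574072, 197.46750686140376], [0.0, 0.0, 1.0]] [ 0.75260693 -2.32374059  1.45029049] [0.4104047  0.20673062 1.19602435]
side [[374.67550932217074, 0.0, 257.3558942303598], [0.0, 374.67550932217074, 191.58089060977747], [0.0, 0.0, 1.0]] [ 0.1973167  -2.73801117  1.36175741] [0.47116449 0.08805946 1.1319163 ]
wrist [[285.17348100332396, 0.0, 250.797332105299], [0.0, 285.17348100332396, 188.27327499535724], [0.0, 0.0, 1.0]] [-2.86818326e+00 -9.91583971e-04  3.10147069e-03] [-0.54956378 -0.02881947  0.39174356]
```

View pics/scene0.png

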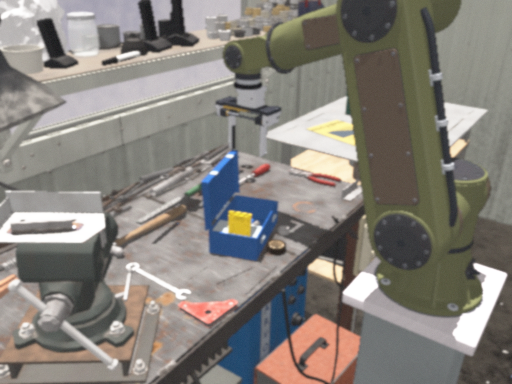

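View pics/side0.png

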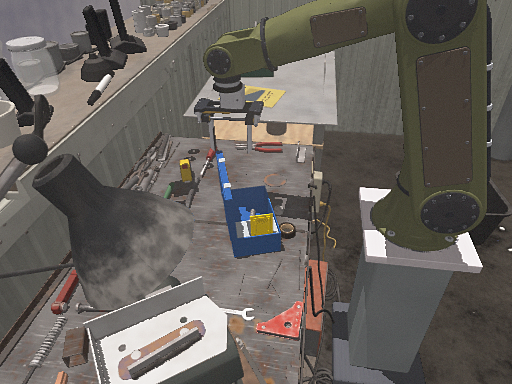

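View pics/wrist0.png

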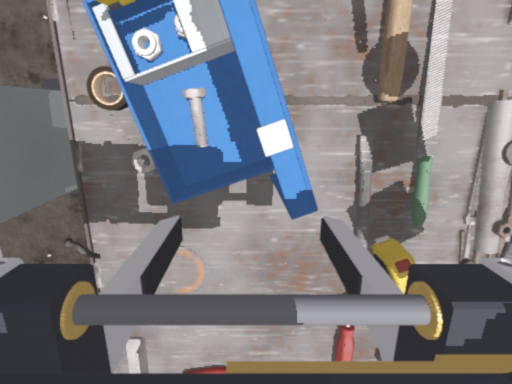

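The wrist picture shows the case above the gripper, turned about +0.35 rad. Its right front corner is near (172,200) and the lid's end near (300,215). I'll zoom in to pick corners.

Run:
```python
import cv2
a=cv2.imread("pics/scene0.png")[140:270,190:300]; cv2.imwrite("pics/sz.png",cv2.resize(a,None,fx=4.5,fy=4.5,interpolation=cv2.INTER_CUBIC))
a=cv2.imread("pics/side0.png")[145:265,205:310]; cv2.imwrite("pics/dz.png",cv2.resize(a,None,fx=5,fy=5,interpolation=cv2.INTER_CUBIC))
a=cv2.imread("pics/wrist0.png")[0:230,60:330]; cv2.imwrite("pics/wz.png",cv2.resize(a,None,fx=2.5,fy=2.5,interpolation=cv2.INTER_CUBIC))
```

```text
(no output)
```

View pics/sz.png

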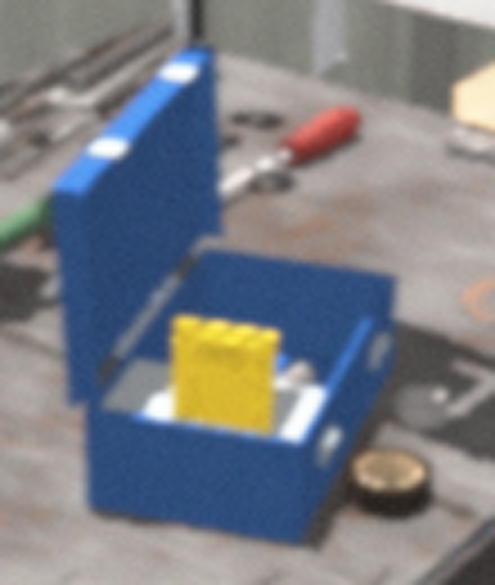

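View pics/dz.png

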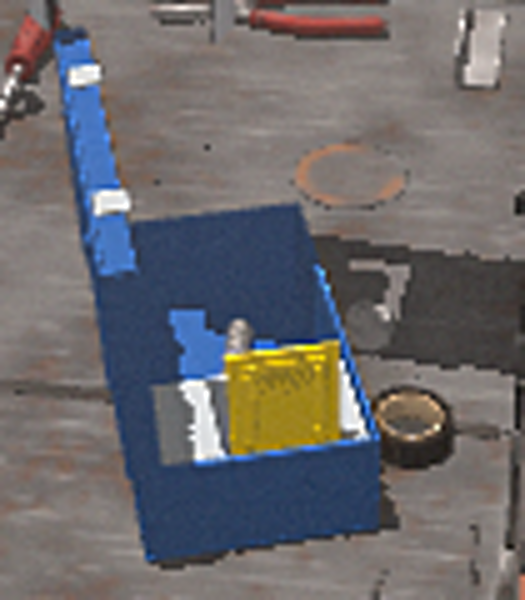

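View pics/wz.png

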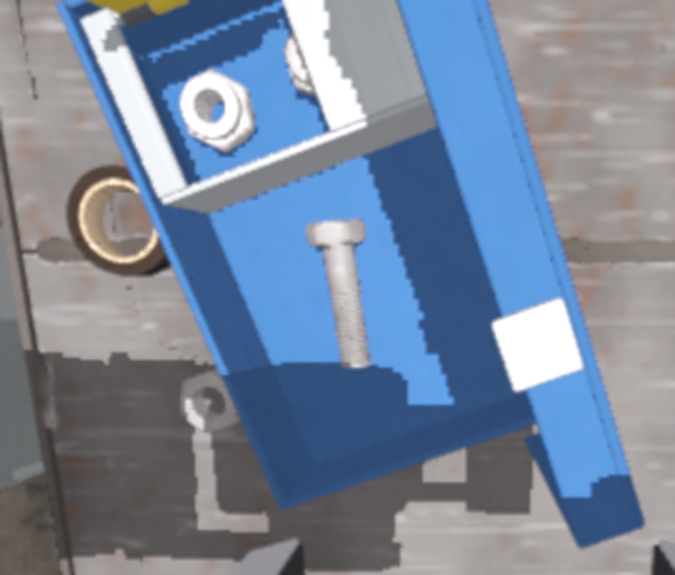

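```bash
cat > fit.py <<'E'
import numpy as np, cv2
from scipy.optimize import least_squares
C={"scene":([[491.2013744574072,0,259.02620831543766],[0,491.2013744574072,197.46750686140376],[0,0,1]],[0.75260693,-2.32374059,1.45029049],[0.4104047,0.20673062,1.19602435],(190,140,4.5)),
"side":([[374.67550932217074,0,257.3558942303598],[0,374.67550932217074,191.58089060977747],[0,0,1]],[0.1973167,-2.73801117,1.36175741],[0.47116449,0.08805946,1.1319163],(205,145,5)),
"wrist":([[285.17348100332396,0,250.797332105299],[0,285.17348100332396,188.27327499535724],[0,0,1]],[-2.86818326,-9.91583971e-04,3.10147069e-03],[-0.54956378,-0.02881947,0.39174356],(60,0,2.5))}
def lidp(q,y): return np.array([.067-.137*np.cos(q)+.005*np.sin(q),y,.071+.137*np.sin(q)+.005*np.cos(q)])
def flp(f,x,t=.004): return np.array([x,.1-.065*np.cos(f)+t*np.sin(f),.062+.065*np.sin(f)+t*np.cos(f)])
def w(p,P):
    c,s=np.cos(p[2]),np.sin(p[2]); return np.array([p[0]+c*P[0]-s*P[1],p[1]+s*P[0]+c*P[1],P[2]])
P=lambda *a:(lambda p:np.array(a))
FL,FR=P(-.07,.115,.07),P(-.07,-.115,.07)
obs=[("scene",(90,507),P(.07,.115,0)),("scene",(300,543),P(-.07,.115,0)),("scene",(305,445),FL),("scene",(395,278),FR),
("scene",(55,187),lambda p:lidp(p[3],.115)),("scene",(193,50),lambda p:lidp(p[3],-.115)),
("scene",(276,333),lambda p:flp(p[4],-.045)),("scene",(175,325),lambda p:flp(p[4],.015)),
("side",(150,562),P(.07,.115,0)),("side",(380,528),P(-.07,.115,0)),("side",(378,437),FL),("side",(300,205),FR),
("side",(101,275),lambda p:lidp(p[3],.115)),("side",(57,40),lambda p:lidp(p[3],-.115)),
("side",(340,345),lambda p:flp(p[4],-.045)),("side",(228,358),lambda p:flp(p[4],.015)),
("wrist",(283,508),FR),("wrist",(643,525),lambda p:lidp(p[3],-.115))]
def pr(n,X):
    K,r,t,o=C[n]; return cv2.projectPoints(X.reshape(1,3),np.array(r),np.array(t),np.array(K),None)[0].ravel()
def res(p):
    out=[]
    for n,u,f in obs:
        o=C[n][3]; out.append(pr(n,w(p,f(p)))-(np.array(u)/o[2]+o[:2]))
    return np.array(out).ravel()
if __name__=="__main__":
    s=least_squares(res,[.5,.2,.35,1.57,1.5],loss='soft_l1')
    print(s.x)
    for o,r in zip(obs,res(s.x).reshape(-1,2)): print(o[0],o[1],r.round(1))
    for P_ in [(-.07,.115,.07),(-.07,-.115,.07),(.07,.115,.07),(.07,-.115,.07)]: print(w(s.x,P_).round(3))
    print("flap edge",w(s.x,flp(s.x[4],-.015)),"lid edge",w(s.x,lidp(s.x[3],0)))
E
python3 fit.py
```

```text
[0.4848134  0.09699939 0.35104419 1.58154476 1.46646504]
scene (90, 507) [-4.2  1.5]
scene (300, 543) [0.8 2.3]
scene (305, 445) [0.3 0.6]
scene (395, 278) [ 0.9 -2. ]
scene (55, 187) [0.  0.2]
scene (193, 50) [-1.5 -1.6]
scene (276, 333) [-0.7  0.6]
scene (175, 325) [-1.2 -1. ]
side (150, 562) [-2.8  1.9]
side (380, 528) [1.2 0.8]
side (378, 437) [2.4 0.5]
side (300, 205) [-0.6 -2.6]
side (101, 275) [ 1.  -0.7]
side (57, 40) [-1.1 -2.4]
side (340, 345) [-0.5 -0.4]
side (228, 358) [-0.8  0.2]
wrist (283, 508) [-0.5  5.9]
wrist (643, 525) [-0.1 -0.1]
[0.38  0.181 0.07 ]
[ 0.459 -0.035  0.07 ]
[0.511 0.229 0.07 ]
[0.59  0.013 0.07 ]
flap edge [0.4373001  0.18312185 0.12706313] lid edge [0.55380485 0.12226491 0.20793835]
```

```bash
cat > fit2.py <<'E'
import fit; from fit import *
B=lambda sx,sy,z:(lambda p:np.array([sx*p[5],sy*p[6],z]))
m={0:B(1,1,0),1:B(-1,1,0),2:B(-1,1,.07),3:B(-1,-1,.07),8:B(1,1,0),9:B(-1,1,0),10:B(-1,1,.07),11:B(-1,-1,.07),16:B(-1,-1,.07)}
for i,f in m.items(): obs[i]=(obs[i][0],obs[i][1],f)
s=least_squares(res,[.5,.2,.35,1.57,1.5,.07,.115],loss='soft_l1')
print(s.x)
for o,r in zip(obs,res(s.x).reshape(-1,2)): print(o[0],o[1],r.round(1))
print("flap edge",w(s.x,flp(s.x[4],-.015)),"lid edge",w(s.x,lidp(s.x[3],0)))
E
python3 fit2.py
```

```text
[0.48187592 0.09635485 0.34508271 1.6075698  1.4640256  0.06382566
 0.10897357]
scene (90, 507) [-0.3  0.8]
scene (300, 543) [-0.1  0.9]
scene (305, 445) [-0.7 -0.7]
scene (395, 278) [-0.5 -1.1]
scene (55, 187) [-0.4  0.2]
scene (193, 50) [-1.5 -1.5]
scene (276, 333) [0.2 0.9]
scene (175, 325) [-0.3 -0.8]
side (150, 562) [-0.1 -0.2]
side (380, 528) [-0.6 -0.4]
side (378, 437) [ 0.5 -0.6]
side (300, 205) [-0.9 -1.3]
side (101, 275) [ 0.4 -0.6]
side (57, 40) [-1.  -2.4]
side (340, 345) [ 0.5 -0.4]
side (228, 358) [0.1 0.1]
wrist (283, 508) [-0.9 -0. ]
wrist (643, 525) [-0.3 -0.1]
flap edge [0.43493057 0.18260967 0.12705612] lid edge [0.55436806 0.1224133  0.20772355]
```

The body corners fit at about 128 x 218 mm, with the lid overhanging them. Residuals are now about 1 px, mostly. The case is at (0.482, 0.096), yaw 0.345, flap 1.46, lid 1.61. The heights of 127 and 208 mm match the task. I'll raise the tool, then turn it so tool x = case -x and tool y = case +y, with the fingers shut.

```bash
python3 -m pendant '[[0,0,-0.3,0,0,0,1],[0,0,-0.3,0,0,0,1],[0,0,0,0,0,-0.229,1],[0,0,0,0,0,-0.229,1],[0,0,0,0,0,-0.229,1],[0,0,0,0,0,-0.229,1],[0,0,0,0,0,-0.229,1],[0,0,0,0,0,-0.229,1],[0,0,0,0,0,-0.229,1],[0,0,0,0,0,-0.229,1]]' 20; python3 -m pendant '[[0,0,0,0,0,-0.229,1],[0,0,0,0,0,-0.229,1],[0,0,0,0,0,-0.229,1],[0,0,0,0,0,-0.229,1],[0,0,0,0,0,-0.229,1],[0,0,0,0,0,-0.229,1],[0,0,0,0,0,-0.229,1],[0,0,0,0,0,-0.229,1],[0,0,0,0,0,0,1],[0,0,0,0,0,0,1]]'
cat > st.py <<'E'
import numpy as np
from station import ctrl
from scipy.spatial.transform import Rotation as R
def show(cx=.482,cy=.0963,a=.345):
    o=ctrl.get_obs(); Rm=R.from_euler('xyz',o["eef_rot"]).as_matrix()
    tip=o["ee_pos"]+ctrl.finger_overhang*Rm[:,2]
    d=tip-[cx,cy,0]; c,s=np.cos(a),np.sin(a)
    print("t",o["time_s"],"tip case mm",np.round([1e3*(c*d[0]+s*d[1]),1e3*(-s*d[0]+c*d[1]),1e3*d[2]],1),"F",o["force"].round(1),"w",round(o["grip_width"],4))
    print("toolx deg-case",np.degrees(np.arctan2(Rm[1,0],Rm[0,0])-a).round(1),"zax",Rm[:,2].round(3),"q",o["qpos"].round(2))
if __name__=="__main__": show()
E
python3 st.py
```

```text
time_s: 0.98
ee_pos: [0.5499, -0.0, 0.3744]
eef_rot: [-3.141, -0.0, 2.536]
force: [-0.8, -0.4, -0.2]
grip_width: 0.0309
time_s: 1.82
ee_pos: [0.55, -0.0, 0.3745]
eef_rot: [3.141, -0.0, -2.798]
force: [0.7, -0.2, -1.2]
grip_width: 0.0003
t 1.8167 tip case mm [  31.4 -113.6  277.3] F [ 0.7 -0.2 -1.2] w 0.0003
toolx deg-case -180.1 zax [-0.  0. -1.] q [-0.07  0.26  1.41  0.    1.47 -1.98]
```

```bash
python3 -m pendant '[[0.06,0.288,0,0,0,0,1],[0.06,0.288,0,0,0,0,1],[0.06,0.288,0,0,0,0,1],[0.06,0.288,0,0,0,0,1],[0.06,0.288,0,0,0,0,1],[0.06,0.288,0,0,0,0,1],[0.06,0.288,0,0,0,0,1],[0,0,0.25,0,0,0,1],[0,0,0.25,0,0,0,1],[0,0,0,0,0,0,1]]'; python3 st.py
python3 - <<'E'
from station import imaging
import cv2
for n in ["scene","side","wrist"]: cv2.imwrite(f"pics/{n}1.png",imaging.camera(n)["image"][:,:,::-1])
a=cv2.imread("pics/side1.png")[60:270,150:350]; b=cv2.imread("pics/scene1.png")[60:270,150:350]
cv2.imwrite("pics/c1.png",cv2.resize(cv2.hconcat([a,b]),None,fx=2,fy=2))
E
```

```text
time_s: 2.65
ee_pos: [0.4187, 0.2103, 0.3101]
eef_rot: [-3.141, -0.007, -2.797]
force: [-0.2, -1.4, -1.4]
grip_width: 0.0003
t 2.65 tip case mm [-21.8 128.6 212.9] F [-0.2 -1.4 -1.4] w 0.0003
toolx deg-case -180.0 zax [-0.007 -0.003 -1.   ] q [ 0.39  0.11  1.73 -0.    1.31 -1.53]
```

View pics/c1.png

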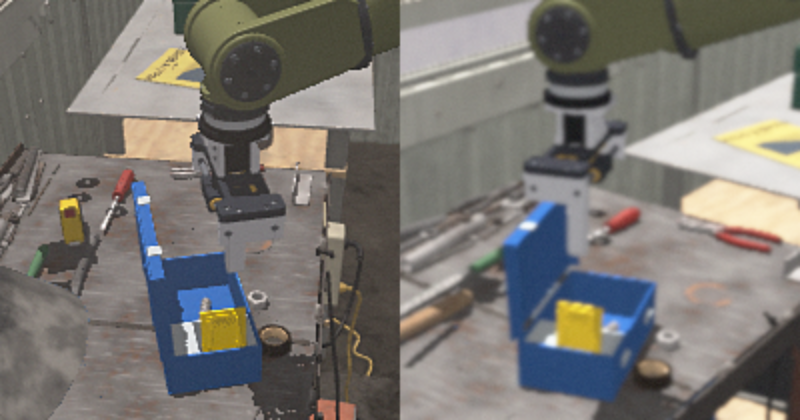

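View pics/wrist1.png

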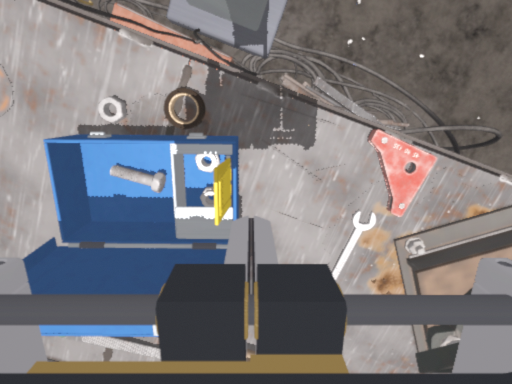

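```bash
python3 -c "
from fit import *
T=np.array([.4187-.0007,.2103,.2129]);
for n in('side','scene'):
    u=pr(n,T); print(n,u,(u-[150,60])*2+([400,0] if n=='scene' else 0))
"
```

```text
side [267.4420532  195.83586026] [234.8841064  271.67172052]
scene [238.79210932 187.53681599] [577.58421863 255.07363198]
```

The picture agrees with the projected tip to about 2 px, and the fingers hang 18 mm to the left of the flap, over its middle. Next I descend beside it.

```bash
python3 -m pendant '[[0,0,0.28,0,0,0,1],[0,0,0.28,0,0,0,1],[0,0,0.27,0,0,0,1],[0,0,0,0,0,0,1],[0,0,0,0,0,0,1]]'; python3 st.py
python3 - <<'E'
import numpy as np
for f in [1.464,1.3,1.1,.9,.7,.5,.3,.15,0.03]:
    r=52;t=5.5
    print(f,"centre y %.1f z %.1f"%(100-r*np.cos(f)+t*np.sin(f)+12.5, 62+r*np.sin(f)+t*np.cos(f)))
E
```

```text
time_s: 3.22
ee_pos: [0.4208, 0.2102, 0.2163]
eef_rot: [3.142, -0.0, -2.795]
force: [0.9, 0.9, 0.3]
grip_width: 0.0005
t 3.2167 tip case mm [-19.1 127.9 119.1] F [0.9 0.9 0.3] w 0.0005
toolx deg-case -179.9 zax [-0. -0. -1.] q [ 0.39  0.22  1.84  0.    1.08 -1.53]
1.464 centre y 112.4 z 114.3
1.3 centre y 103.9 z 113.6
1.1 centre y 93.8 z 110.8
0.9 centre y 84.5 z 106.2
0.7 centre y 76.3 z 99.7
0.5 centre y 69.5 z 91.8
0.3 centre y 64.4 z 82.6
0.15 centre y 61.9 z 75.2
0.03 centre y 60.7 z 69.1
```

```bash
python3 -m pendant '[[0,-0.06,0.02,0,0,0,1],[0,-0.06,0.02,0,0,0,1],[0,-0.07,0.006,0,0,0,1],[0,-0.042,0.012,0,0,0,1],[0,-0.042,0.012,0,0,0,1],[0,-0.039,0.019,0,0,0,1],[0,-0.039,0.019,0,0,0,1],[0,0,0,0,0,0,1],[0,0,0,0,0,0,1]]'; python3 st.py
python3 - <<'E'
from station import imaging
import cv2
for n in ["scene","side"]: cv2.imwrite(f"pics/{n}2.png",imaging.camera(n)["image"][:,:,::-1])
a=cv2.imread("pics/side2.png")[120:270,190:330]; b=cv2.imread("pics/scene2.png")[120:270,170:310]
cv2.imwrite("pics/c2.png",cv2.resize(cv2.hconcat([a,b]),None,fx=2.8,fy=2.8,interpolation=cv2.INTER_CUBIC))
E
```

```text
time_s: 3.97
ee_pos: [0.4346, 0.1703, 0.2019]
eef_rot: [-3.142, -0.001, -2.794]
force: [0.2, 0.6, 0.5]
grip_width: 0.0005
t 3.9667 tip case mm [-19.7  85.7 104.7] F [0.2 0.6 0.5] w 0.0005
toolx deg-case -179.9 zax [-0.001 -0.    -1.   ] q [ 0.3   0.23  1.86 -0.    1.05 -1.62]
```

View pics/c2.png

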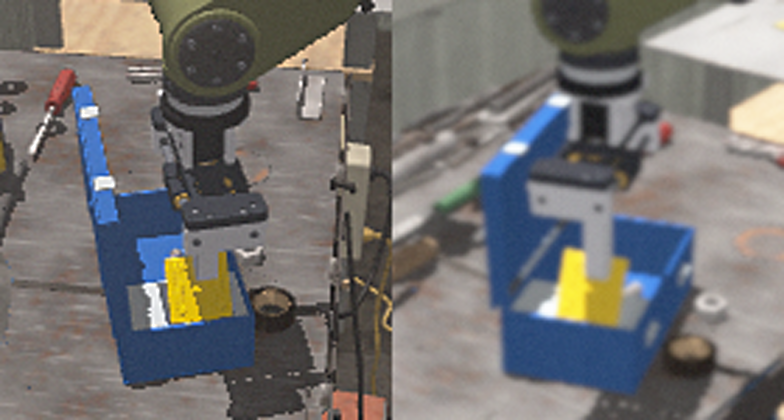

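The fingers are in front of the flap's outer face and it has tilted to about 0.9 rad. I'll keep following the arc.

```bash
python3 -m pendant '[[0,-0.04,0.021,0,0,0,1],[0,-0.038,0.021,0,0,0,1],[0,-0.057,0.066,0,0,0,1],[0,-0.043,0.077,0,0,0,1],[0,-0.02,0.062,0,0,0,1],[0,-0.01,0.035,0,0,0,1],[0,0,0,0,0,0,1],[0,0,0,0,0,0,1]]'; python3 st.py
```

```text
time_s: 4.73
ee_pos: [0.4429, 0.147, 0.1678]
eef_rot: [3.141, -0.001, -2.794]
force: [-0.6, -0.1, 0.3]
grip_width: 0.0009
t 4.7333 tip case mm [-19.7  61.   70.6] F [-0.6 -0.1  0.3] w 0.0009
toolx deg-case -179.9 zax [-0.001 -0.    -1.   ] q [ 0.24  0.29  1.89  0.    0.97 -1.68]
```

Now I press down in small steps until a force shows.

```bash
python3 -m pendant '[[0,0,0.015,0,0,0,1],[0,0,0.01,0,0,0,1],[0,0,0,0,0,0,1],[0,0,0,0,0,0,1]]'; python3 st.py;  python3 -m pendant '[[0,0,0.01,0,0,0,1],[0,0,0.01,0,0,0,1],[0,0,0,0,0,0,1],[0,0,0,0,0,0,1]]'; python3 st.py
```

```text
time_s: 5.07
ee_pos: [0.443, 0.1472, 0.1653]
eef_rot: [3.142, 0.0, -2.794]
force: [0.7, 0.3, -0.2]
grip_width: 0.0006
t 5.0667 tip case mm [-19.4  61.1  68.1] F [ 0.7  0.3 -0.2] w 0.0006
toolx deg-case -179.8 zax [ 0.  0. -1.] q [ 0.24  0.29  1.89  0.    0.96 -1.68]
time_s: 5.4
ee_pos: [0.4432, 0.1471, 0.1634]
eef_rot: [-3.141, 0.0, -2.794]
force: [-3.2, -1.2, 8.6]
grip_width: 0.0004
t 5.4 tip case mm [-19.3  60.9  66.2] F [-3.2 -1.2  8.6] w 0.0004
toolx deg-case -179.8 zax [ 0.001  0.    -1.   ] q [ 0.24  0.29  1.89 -0.    0.96 -1.68]
```

The contact force is 8.6 N at z = 66 mm, which is the flap's folded height. I'll press slightly more, hold, then lift straight up and look.

```bash
python3 -m pendant '[[0,0,0.006,0,0,0,1],[0,0,0,0,0,0,1],[0,0,0,0,0,0,1]]'; python3 st.py; python3 -m pendant '[[0,0,-0.2,0,0,0,1],[0,0,-0.3,0,0,0,1],[0,0,-0.3,0,0,0,1],[0,0,-0.3,0,0,0,1],[0,0,-0.3,0,0,0,1],[0,0,-0.3,0,0,0,1],[0,0,0,0,0,0,1]]'; python3 st.py;python3 - <<'E'
from station import imaging
import cv2
for n in ["scene","side","wrist"]: cv2.imwrite(f"pics/{n}3.png",imaging.camera(n)["image"][:,:,::-1])
a=cv2.imread("pics/side3.png")[120:270,190:330]; b=cv2.imread("pics/scene3.png")[120:270,170:310]
cv2.imwrite("pics/c3.png",cv2.resize(cv2.hconcat([a,b]),None,fx=2.8,fy=2.8,interpolation=cv2.INTER_CUBIC))
E
```

```text
time_s: 5.65
ee_pos: [0.4432, 0.1471, 0.1632]
eef_rot: [-3.141, 0.001, -2.794]
force: [-6.4, -2.3, 17.4]
grip_width: 0.0003
t 5.65 tip case mm [-19.2  60.9  66. ] F [-6.4 -2.3 17.4] w 0.0003
toolx deg-case -179.8 zax [ 0.001  0.    -1.   ] q [ 0.24  0.29  1.89 -0.    0.96 -1.68]
time_s: 6.23
ee_pos: [0.4438, 0.1473, 0.3727]
eef_rot: [-3.141, 0.01, -2.794]
force: [0.2, 0.2, 0.1]
grip_width: 0.0
t 6.2333 tip case mm [-17.8  60.9 275.5] F [0.2 0.2 0.1] w 0.0
toolx deg-case -179.8 zax [ 0.009  0.002 -1.   ] q [ 0.24  0.06  1.64  0.    1.43 -1.68]
```

View pics/c3.png

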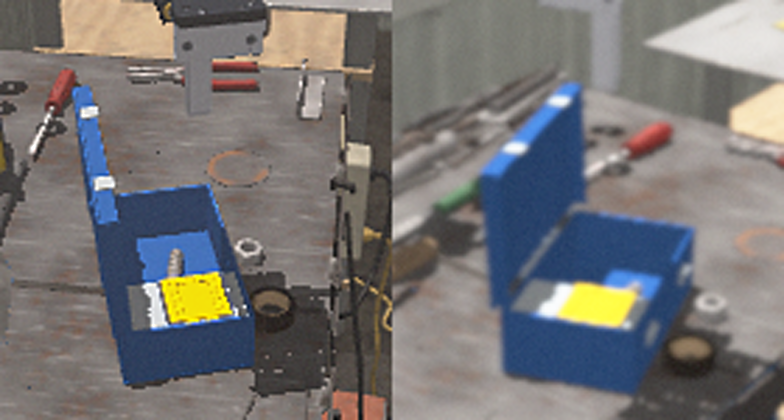

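View pics/wrist3.png

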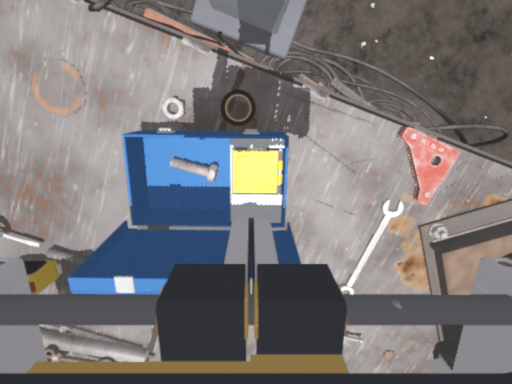

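The flap lies flat and flush with the ledges, the lid is still open and the case hasn't moved. Now I go over the lid and down behind it.

```bash
python3 -m pendant '[[-0.27,-0.13,0,0,0,0,1],[-0.27,-0.13,0,0,0,0,1],[-0.27,-0.13,0,0,0,0,1],[-0.26,-0.12,0,0,0,0,1],[0,0,0,0,0,0,1],[0,0,0,0,0,0,1]]'; python3 st.py
python3 - <<'E'
from station import imaging
import cv2
for n in ["scene","side"]: cv2.imwrite(f"pics/{n}4.png",imaging.camera(n)["image"][:,:,::-1])
a=cv2.imread("pics/side4.png")[100:250,170:310]; b=cv2.imread("pics/scene4.png")[100:250,170:310]
cv2.imwrite("pics/c4.png",cv2.resize(cv2.hconcat([a,b]),None,fx=2.8,fy=2.8,interpolation=cv2.INTER_CUBIC))
E
```

```text
time_s: 6.88
ee_pos: [0.5854, 0.133, 0.3627]
eef_rot: [3.141, -0.005, -2.795]
force: [-0.5, 1.0, -0.6]
grip_width: 0.0008
t 6.8833 tip case mm [109.2  -0.3 265.5] F [-0.5  1.  -0.6] w 0.0008
toolx deg-case -179.9 zax [-0.005 -0.001 -1.   ] q [ 0.16  0.38  1.28  0.    1.49 -1.76]
```

View pics/c4.png

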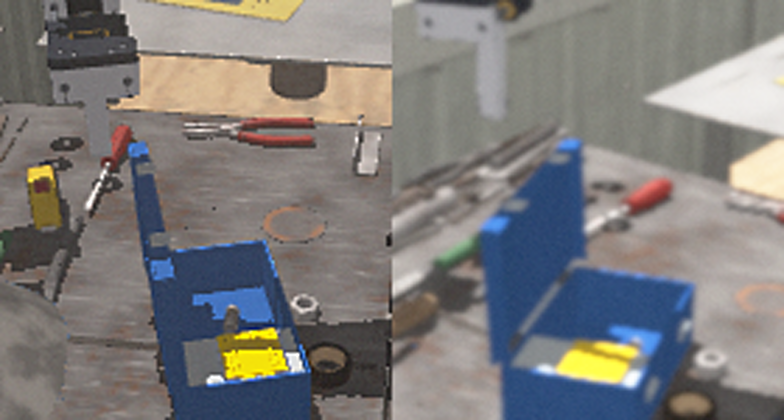

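```bash
python3 -m pendant '[[0,0,0.225,0,0,0,1],[0,0,0.225,0,0,0,1],[0,0,0.225,0,0,0,1],[0,0,0,0,0,0,1],[0,0,0,0,0,0,1]]'; python3 st.py
python3 - <<'E'
import numpy as np
px=pz=None
for f in [1.6,1.45,1.3,1.15,1.0,.85,.7,.55,.4,.3,.2,.1,0.03]:
    r=112;t=5
    x=67-r*np.cos(f)+t*np.sin(f)+9; z=71+r*np.sin(f)+t*np.cos(f)
    print(f,"centre x %.1f z %.1f"%(x,z), "" if px is None else "tool dx %.3f dz %.3f"%((px-x)/120,(pz-z)/120)); px,pz=x,z
E
```

```text
time_s: 7.4
ee_pos: [0.5838, 0.1335, 0.2854]
eef_rot: [3.141, -0.001, -2.793]
force: [0.1, -0.6, 0.7]
grip_width: 0.0004
t 7.4 tip case mm [108.3   0.6 188.2] F [ 0.1 -0.6  0.7] w 0.0004
toolx deg-case -179.8 zax [-0.001 -0.    -1.   ] q [ 0.16  0.42  1.4   0.    1.32 -1.76]
1.6 centre x 84.3 z 182.8 
1.45 centre x 67.5 z 182.8 tool dx 0.140 dz 0.000
1.3 centre x 50.9 z 180.3 tool dx 0.138 dz 0.021
1.15 centre x 34.8 z 175.3 tool dx 0.134 dz 0.042
1.0 centre x 19.7 z 167.9 tool dx 0.126 dz 0.061
0.85 centre x 5.8 z 158.4 tool dx 0.115 dz 0.079
0.7 centre x -6.4 z 147.0 tool dx 0.102 dz 0.096
0.55 centre x -16.9 z 133.8 tool dx 0.087 dz 0.110
0.4 centre x -25.2 z 119.2 tool dx 0.070 dz 0.122
0.3 centre x -29.5 z 108.9 tool dx 0.036 dz 0.086
0.2 centre x -32.8 z 98.2 tool dx 0.027 dz 0.089
0.1 centre x -34.9 z 87.2 tool dx 0.018 dz 0.092
0.03 centre x -35.8 z 79.4 tool dx 0.007 dz 0.065
```

```bash
python3 -m pendant '[[0.1,0,0.02,0,0,0,1],[0.09,0,0.02,0,0,0,1],[0.07,0,0,0,0,0,1],[0.07,0,0,0,0,0,1],[0.069,0,0.01,0,0,0,1],[0.069,0,0.01,0,0,0,1],[0,0,0,0,0,0,1],[0,0,0,0,0,0,1]]'; python3 st.py;  python3 - <<'E'
from station import imaging
import cv2
for n in ["scene","side"]: cv2.imwrite(f"pics/{n}5.png",imaging.camera(n)["image"][:,:,::-1])
a=cv2.imread("pics/side5.png")[100:250,170:310]; b=cv2.imread("pics/scene5.png")[100:250,170:310]
cv2.imwrite("pics/c5.png",cv2.resize(cv2.hconcat([a,b]),None,fx=2.8,fy=2.8,interpolation=cv2.INTER_CUBIC))
E
```

```text
time_s: 8.07
ee_pos: [0.5319, 0.1142, 0.2795]
eef_rot: [-3.141, 0.002, -2.794]
force: [0.6, 0.3, -0.5]
grip_width: 0.0002
t 8.0667 tip case mm [ 53.2  -0.  182.3] F [ 0.6  0.3 -0.5] w 0.0002
toolx deg-case -179.8 zax [ 0.002  0.    -1.   ] q [ 0.14  0.31  1.57 -0.    1.27 -1.77]
```

View pics/c5.png

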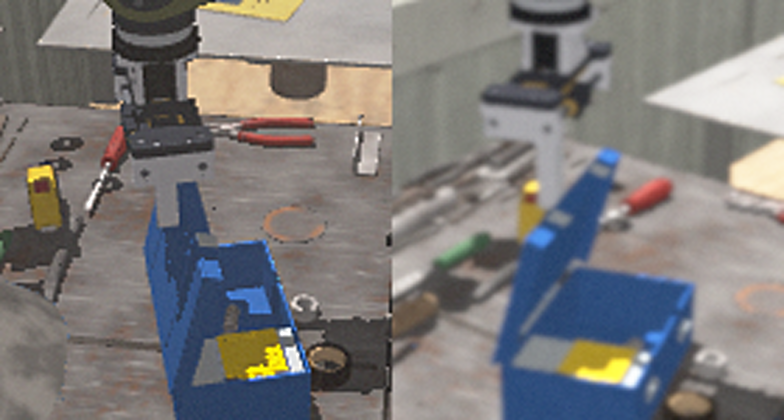

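The fingers are behind the lid and it has swung to about 1.3 rad, with the case unmoved and the flap still flat. I'll continue the arc.

```bash
python3 -m pendant '[[0.075,0,0.025,0,0,0,1],[0.075,0,0.03,0,0,0,1],[0.063,0,0.03,0,0,0,1],[0.063,0,0.032,0,0,0,1],[0.058,0,0.039,0,0,0,1],[0.058,0,0.04,0,0,0,1],[0.051,0,0.048,0,0,0,1],[0.051,0,0.048,0,0,0,1],[0,0,0,0,0,0,1]]'; python3 st.py
```

```text
time_s: 8.92
ee_pos: [0.475, 0.0936, 0.2416]
eef_rot: [3.141, -0.002, -2.794]
force: [-0.4, 0.5, -0.8]
grip_width: 0.0008
t 8.9167 tip case mm [-7.700e+00 -1.000e-01  1.444e+02] F [-0.4  0.5 -0.8] w 0.0008
toolx deg-case -179.9 zax [-0.002 -0.    -1.   ] q [ 0.12  0.22  1.77 -0.    1.15 -1.8 ]
```

```bash
python3 -m pendant '[[0.043,0,0.055,0,0,0,1],[0.043,0,0.055,0,0,0,1],[0.035,0,0.061,0,0,0,1],[0.035,0,0.061,0,0,0,1],[0.03,0,0.08,0,0,0,1],[0.02,0,0.085,0,0,0,1],[0.01,0,0.06,0,0,0,1],[0,0,0.03,0,0,0,1],[0,0,0,0,0,0,1],[0,0,0,0,0,0,1]]'; python3 st.py;  python3 - <<'E'
from station import imaging
import cv2
for n in ["scene","side"]: cv2.imwrite(f"pics/{n}6.png",imaging.camera(n)["image"][:,:,::-1])
a=cv2.imread("pics/side6.png")[120:270,190:330]; b=cv2.imread("pics/scene6.png")[120:270,170:310]
cv2.imwrite("pics/c6.png",cv2.resize(cv2.hconcat([a,b]),None,fx=2.8,fy=2.8,interpolation=cv2.INTER_CUBIC))
E
```

```text
time_s: 9.75
ee_pos: [0.4519, 0.0852, 0.1844]
eef_rot: [3.142, -0.0, -2.794]
force: [0.8, 0.8, -0.6]
grip_width: 0.0007
t 9.75 tip case mm [-32.1  -0.3  87.2] F [ 0.8  0.8 -0.6] w 0.0007
toolx deg-case -179.8 zax [-0.  0. -1.] q [ 0.11  0.25  1.89  0.    1.   -1.81]
```

View pics/c6.png

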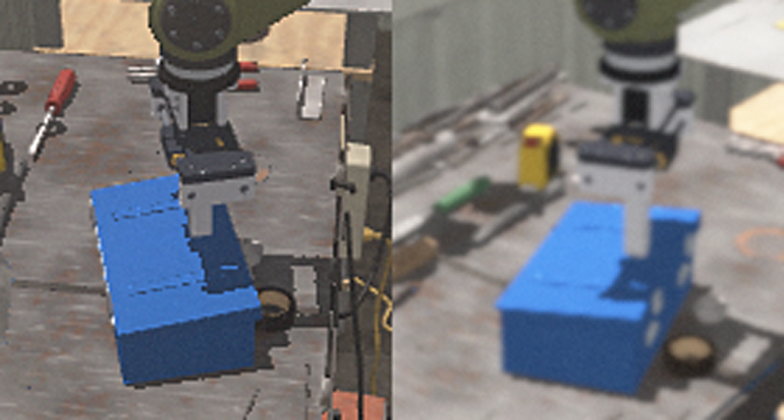

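Nearly shut. I'll press down to contact at z of about 76 mm.

```bash
python3 -m pendant '[[0,0,0.04,0,0,0,1],[0,0,0.03,0,0,0,1],[0,0,0.015,0,0,0,1],[0,0,0,0,0,0,1],[0,0,0,0,0,0,1]]'; python3 st.py; python3 -m pendant '[[0,0,0.012,0,0,0,1],[0,0,0,0,0,0,1],[0,0,0,0,0,0,1]]'; python3 st.py
```

```text
time_s: 10.27
ee_pos: [0.4517, 0.0851, 0.1741]
eef_rot: [3.142, -0.0, -2.794]
force: [-0.6, -0.3, -0.6]
grip_width: 0.0004
t 10.2667 tip case mm [-32.3  -0.3  76.9] F [-0.6 -0.3 -0.6] w 0.0004
toolx deg-case -179.8 zax [-0. -0. -1.] q [ 0.11  0.26  1.9   0.    0.98 -1.81]
time_s: 10.52
ee_pos: [0.4519, 0.0852, 0.1734]
eef_rot: [-3.141, 0.001, -2.794]
force: [-3.2, -1.7, 9.4]
grip_width: 0.0008
t 10.5167 tip case mm [-32.1  -0.3  76.2] F [-3.2 -1.7  9.4] w 0.0008
toolx deg-case -179.8 zax [ 0.001  0.    -1.   ] q [ 0.11  0.26  1.9  -0.    0.98 -1.81]
```

Firm contact at 76.2 mm with 9.4 N, which is the shut height. One more small press and hold, then I lift clear and check.

```bash
python3 -m pendant '[[0,0,0.008,0,0,0,1],[0,0,0,0,0,0,1],[0,0,0,0,0,0,1],[0,0,0,0,0,0,1]]'; python3 st.py; python3 -m pendant '[[0,0,-0.1,0,0,0,1],[0,0,-0.3,0,0,0,1],[0,0,-0.3,0,0,0,1],[0,0,-0.3,0,0,0,1],[0,0,-0.3,0,0,0,1],[0,0,-0.3,0,0,0,1],[0,0,0,0,0,0,1],[0,0,0,0,0,0,1]]'; python3 st.py
python3 - <<'E'
from station import imaging
import cv2
for n in ["scene","side","wrist"]: cv2.imwrite(f"pics/{n}7.png",imaging.camera(n)["image"][:,:,::-1])
a=cv2.imread("pics/side7.png")[145:265,205:310]; b=cv2.imread("pics/scene7.png")[145:265,190:295]
cv2.imwrite("pics/c7.png",cv2.resize(cv2.hconcat([a,b]),None,fx=3.8,fy=3.8,interpolation=cv2.INTER_CUBIC))
E
```

```text
time_s: 10.85
ee_pos: [0.4519, 0.0852, 0.1733]
eef_rot: [-3.141, 0.001, -2.794]
force: [-9.0, -1.0, 22.0]
grip_width: 0.0001
t 10.85 tip case mm [-32.   -0.3  76.1] F [-9. -1. 22.] w 0.0001
toolx deg-case -179.8 zax [ 0.001  0.    -1.   ] q [ 0.11  0.26  1.9  -0.    0.98 -1.81]
time_s: 11.52
ee_pos: [0.4519, 0.0852, 0.3653]
eef_rot: [-3.141, 0.003, -2.794]
force: [0.7, -0.2, -0.5]
grip_width: 0.0001
t 11.5167 tip case mm [-31.7  -0.4 268.1] F [ 0.7 -0.2 -0.5] w 0.0001
toolx deg-case -179.8 zax [ 0.003  0.    -1.   ] q [ 0.11  0.05  1.67  0.    1.42 -1.81]
```

View pics/c7.png

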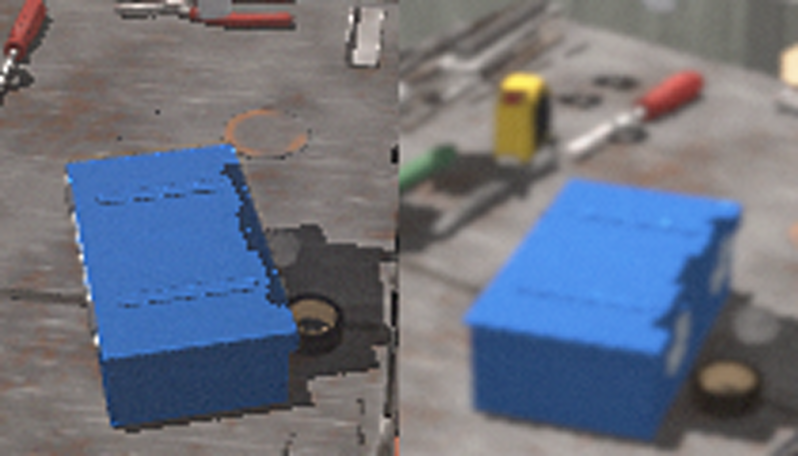

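View pics/wrist7.png

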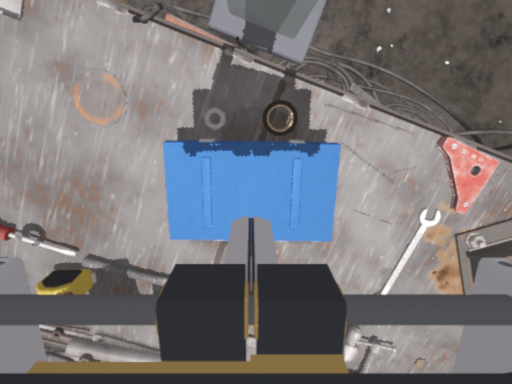

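The lid is shut with no visible gap. The case's back-left bottom corner is at (234.7, 257.6) in the side view, against (235, 257.4) at the start. The nut and tape lie as before, and the gripper is 190 mm above the lid.

```bash
python3 -c "
from station import hand_in
print(hand_in())"
```

```text
the job is handed in; nothing more can be done
None
```

The case is closed and the job handed in at about 11.5 s. With the fingers shut, I folded the yellow flap flat first. I then went over the lid, swung it down from behind and pressed it shut.

**Last checks:**
- **Flap:** it met a firm stop at 66 mm height (nominal 66), pressed to 17 N. The pictures showed it lying flat while the lid was still open; after that the lid hid it.
- **Lid:** it met a firm stop at 76.1 mm height (nominal 76), pressed to 22 N. After I lifted off, no gap was visible.
- **Case:** its bottom corner is within about half a pixel of where it started in the side view.
- **Bystanders:** the nut and tape show no movement. The angle offcut is judged too, but I didn't check it separately. The couplings and bolt were not touched, and they can't be seen now that the lid is shut.
- **Finish:** the gripper is about 190 mm above the lid with no contact force.

One measurement disagreed with the task text: the case body fitted at about 128 x 218 mm, not 140 x 230. I took the larger size as the lid's overhang, and the later contact heights agreed with that fit.

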